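Turn the vial tray and dock it in the reader

ROBOT

A 6-joint arm with a two-finger parallel gripper is mounted at the origin on the work surface. World frame = base frame: x ahead of the robot, y to its left, z up, the work surface at z = 0. Lengths are in m, angles in rad, forces in N, time in s.
With the tool pointing down it reaches from about 0.325 to 0.775 m from the base axis. Payload 5.5 kg.
Tool frame: the origin (TCP) lies between the finger pads; the fingertips stand 8 mm ahead of it and the grasp point (between the pads) lies 11 mm behind it (tcp_to_tips is the distance from the TCP to the fingertips, in m); z points along the fingers, y is the line along which they close (so a half turn about z gives the same grasp; the last joint's range is limited). The gripper opens to 88 mm and grips with 3 to 60 N. Pads are 20 mm wide; open, the fingers measure 115 mm over their backs; the gripper's body (75 mm by 178 mm) begins 61 mm behind the grasp point.
Start: joints at [-1.245, 0.091, 1.231, -0, 1.82, -0.057], TCP at [0.224, -0.557, 0.231] pointing down, gripper open.
Joint ranges: [-2.87, 2.87], [-0.86, 2.18], [0.17, 2.46], [-1.51, 4.65], [0.06, 2.69], [-2.65, 2.65]. Speed limits (rad/s): [2.57, 2.57, 3.01, 3.14, 3.14, 3.14].

INTERFACE

Orientations are given as a unit quaternion [w, x, y, z].
In Python, from bench import * gives the robot as it stands. Calls block until the motion is done:
- move_to(position, orientation): joint-space move of the TCP to a pose.
- move_l(position, speed=0.15, orientation=None): straight line of the TCP; orientation=None keeps the orientation; speed is the mean speed in m/s.
- movej(angles): joint-space move.
- gripper_open() and close(): open the fingers fully, or close them until they stop; the grip force is fixed at half the most.
- hold(seconds).
- inverse_kinematics(position, orientation): joint angles nearest the present ones, or None.
- state(): the state.
- get_image(name): name is "scene" or "side" or "wrist"; returns a dict with "frame" (400x640x3 uint8, blue, green, red), "depth" (400x640 float32, m along the optical axis (not along the pixel's ray), 0 where there is no reading), "camera_matrix" (3x3 intrinsics, pixels), "view" (4x4, takes a point from world to camera coordinates). Camera axes: x right, y up, looking along -z (the intrinsics and any distortion apply to the point x, -y, -z); pixel columns grow to the right and rows downward; lengths in m; the calibration is good to about 2 mm. The wrist camera is an equidistant fisheye: a pixel r from the principal point sees the ray r / f radians off the axis. A picture is of the moment at which its call begins.
A pose or a line that the arm cannot do raises IKError and nothing moves.
- job_done(): hands the job in; it is judged then, once.
The state is a dict: "time": time; "joint_pos": joint angles; "dq": joint speeds; "joint_torque": joint torques, N m; "ee_pos": TCP position; "ee_rot": TCP orientation; "ft_force": force on the tool from outside, world axes, zero at the start; "moment": the same for the moment, N m; "finger_gap": finger opening in m; "finger_force": force on a finger pad.
Only numpy, scipy, OpenCV 4.12 (cv2) and the standard library are available. Lean on these libraries where they do the work, as an engineer would, in place of code of your own. Each camera call takes 0.05 s, during which the arm holds its last target. There are 200 camera calls.

TASK

The covered vial tray lies the wrong way round for the tray reader. First lift off its lid and set it down, without dropping it, flat and knob up on bare bench clear of the tray and the reader; then turn the tray end for end and push it nose first between the reader's guide rails until it is fully home against the stop. The tray is full, so slide it about on the bench rather than lifting it, and leave the tube rack, the white bottle and the carton of wipes where they are.

Things in the scene. Friction and masses are not known exactly. Their poses are not given: they have to be found in the camera images.
- dock: Tray reader, fixed: two low aluminium rails on the bare bench before a white housing. Origin: centre of the rails' mouth, on the bench; x runs inward along the rails, z up. Rails 14 high, inner faces 54 mm either side of the centre line, flaring to 68 (outside 75) over the first 24 mm from the mouth; from x 40 on, lips (9 mm up, in to 48.5) hold the tray's runners down: it can only be slid in.
- dock_stop (a point): Middle of the stop: front face of the reader's housing (170 wide, 125 high), 156 mm inward from the rails' mouth (x = 156 of the reader), 25 mm above the bench. Axes as the reader. The reader's head overhangs the rails from x 82 to 156 mm, underside 64 mm up: the tray passes below it, but not with the lid's knob on top.
- tray: White tray of capped vials, 168 long, 50 high, about 0.55 kg, evenly loaded. Origin: on the bench under the middle of its base plate; x points to its nose, z up. Base plate 160 x 104 mm, 5 thick; box on it x -80 to +76, 90 wide: the plate sticks out 7 mm along both sides. It starts panel end (-x) to the reader. Pushed sideways near one end, it swings about a point 45 mm beyond its middle.
- tray_nose (a point): Middle of the tray's nose end: x = +80 mm of the tray, 25 mm up, axes as the tray. The nose has chamfered corners and goes into the rails with 2 mm play either side; home, it is on the stop and the front panel's back is 4 mm short of the rails' mouth.
- tray_front (a point): Middle of the outer face of the tray's front panel: x = -88 mm of the tray, 25 mm up, axes as the tray. The panel is upright, 140 wide, 50 high, 8 thick, stands out 25 mm past the box on either side and is too wide for the rails. A finger recess 66 x 14 mm, 8 deep, is in its face 29 to 42 mm up.
- lid: Loose white lid on the tray's rim, 150 x 88 mm, about 0.12 kg, length along the tray's; x along its length, z up. Origin: centre of the underside of its locating lip, which is 6 mm deep and drops inside the rim; the plate on top of that is 5 thick. Origin height: 0 when lying on the bench, 44 mm on the tray.
- lid_knob (a point): Middle of the gripping part of the lid's black round knob, at the centre of the lid, 32 mm above the lid's origin: 30 mm in diameter and 18 mm high (23 to 41 mm above the origin), on a thinner neck. Same axes as the lid. The bench around x 0.45, y -0.36 m is always bare and has room for the lid.
- tube_rack: Grey rack with capped sample tubes, 70 x 210 mm, 91 high, about 0.45 kg; origin on the bench under its centre, length along y. Bystander: leave alone.
- bottle: White bottle, 68 mm in diameter, 150 high; origin on the bench under its centre. Bystander: leave alone.
- wipes_carton: Cardboard carton of wipes, 80 x 125 mm, 60 high; origin on the bench under its centre, length along y. Bystander: leave alone.
Mind the look-alikes: they are no part of the job. Leave any orange look-alike of the lid alone. What is shaped like the tray but blue is not meant.

How it is judged:
On the way, in this order (a step that is already met when the one before it is completed fails the run):
1. the lid lies flat and knob up on the bench, clear of the tray and let go (height (world z) of lid below 0.008 m and height (world z) of lid_knob above 0.025 m and angle between lid's own z axis and vertical below 0.1 rad and contact force between lid and tray below 0.05 N and contact force between lid and the fingers below 0.05 N), for 0.2 s.
2. the tray's nose is between the guide rails (x of tray_nose in the frame of dock above 0.03 m and y of tray_nose in the frame of dock between -0.01 and 0.01 m and x of tray_front in the frame of dock below -0.05 m), for 0.1 s.
At the end, for the whole second after the job is handed in: The tray's nose is within 4 mm of the stop, between the rails (nose within 6 mm and front panel within 8 mm of the reader's centre line), flat on the bench and at rest; the lid lies flat, knob up and still on the bench, touching neither tray nor reader (x of tray_nose in the frame of dock above 0.152 m and y of tray_nose in the frame of dock between -0.006 and 0.006 m and y of tray_front in the frame of dock between -0.008 and 0.008 m and height (world z) of tray below 0.004 m and angle between tray's own z axis and vertical below 0.04 rad and linear speed of each of tray, lid below 0.01 m/s and height (world z) of lid below 0.008 m and angle between lid's own z axis and vertical below 0.1 rad and height (world z) of lid_knob above 0.025 m and contact force between lid and tray below 0.05 N and contact force between lid and dock below 0.05 N).
It fails at once if the tray is lifted more than 15 mm off the bench or tipped more than 0.2 rad (height (world z) of tray above 0.015 m or angle between tray's own z axis and vertical above 0.2 rad).
It fails at once if the lid is dropped onto the bench (reaches it faster than 0.7 m/s) (height (world z) of lid below 0.03 m and linear speed of lid above 0.7 m/s).
It fails at once if a bystander (tube rack, white bottle, carton of wipes) is moved more than 30 mm or tipped (distance of any of tube_rack, bottle, wipes_carton from where it was at the start of the episode above 0.03 m or angle between any of tube_rack, bottle, wipes_carton's own z axis and vertical above 0.3 rad).
It also fails if it takes over 72 s, if anything falls off the work surface, if the arm or the gripper's body presses on something with over 40 N, if the wrist force passes 120 N, or if a joint passes its speed limit or range.

## Working session

There is one attempt and no reset: what is moved stays moved. The work goes in short steps, each a Python script; the robot and the scene stay as the last script left them, time stands still between calls to the robot, and variables do not carry over. Pictures are saved under pics/ and viewed, at most 10 in all, crops included, and the job is handed in when it is done.

```bash
ls; mkdir -p pics
python3 - <<'E'
from bench import *
import cv2,numpy as np
for n in("scene","side"):
    d=get_image(n);cv2.imwrite(f"pics/{n}0.png",d["frame"]);np.savez(f"{n}0.npz",**d)
    print(n,d["camera_matrix"].tolist(),np.round(d["view"],3).tolist())
print(state())
E
```

```text
pics
scene [[485.3646236265343, 0.0, 326.1949978036396], [0.0, 485.3646236265343, 199.41846343528033], [0.0, 0.0, 1.0]] [[0.473, 0.881, -0.005, -0.247], [-0.568, 0.309, 0.763, 0.234], [0.674, -0.358, 0.646, -1.618], [0.0, 0.0, 0.0, 1.0]]
side [[501.76867783098015, 0.0, 314.22176562850836], [0.0, 501.76867783098015, 197.67120483121573], [0.0, 0.0, 1.0]] [[-0.959, -0.284, 0.007, 0.514], [0.209, -0.686, 0.697, -0.164], [-0.194, 0.669, 0.717, -1.221], [0.0, 0.0, 0.0, 1.0]]
{'time': 0.1, 'joint_pos': array([-1.24466867e+00,  9.17691765e-02,  1.23178205e+00, -8.24710418e-07,
        1.81979055e+00, -5.66645825e-02]), 'dq': array([-0.00035448, -0.00075245, -0.0027486 ,  0.00096637, -0.00032296,
       -0.00121889]), 'joint_torque': array([ 1.16824838e-03, -4.47858059e+01, -4.07569814e+01,  6.98959362e-02,
        2.84931622e-02, -1.16011502e-04]), 'ee_pos': array([ 0.22404277, -0.55632471,  0.22961919]), 'ee_rot': array([-8.66582357e-04,  9.81739253e-01,  1.90229532e-01, -1.17870996e-04]), 'ft_force': array([-1.25702639,  0.14033006,  0.37132547]), 'moment': array([ 0.03310329, -0.03019056, -0.02382114]), 'finger_force': 0.0, 'finger_gap': 0.08789548637800756}
```

View pics/scene0.png

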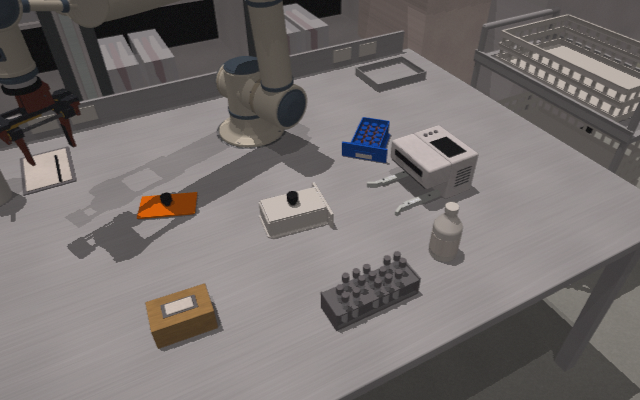

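View pics/side0.png

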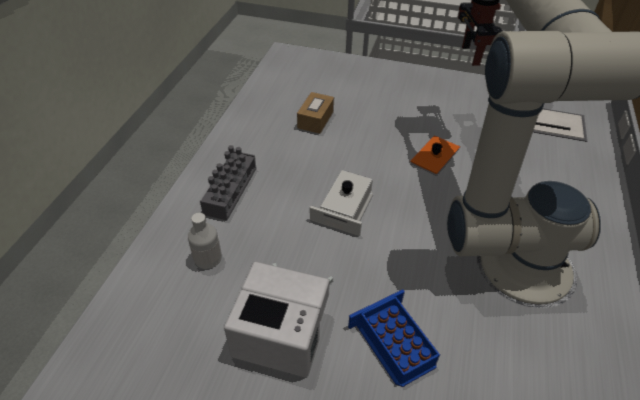

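The wanted lid and tray are white: scene (293,198) and (295,212), side (347,187). Look-alikes are the orange lid at scene (167,200) and side (436,150), the blue tray at scene (368,138) and side (398,338), and the white notepad at scene (48,168). The reader is at scene (432,160). I choose the white covered tray and check it in a crop.

```bash
cat > h.py <<'E'
import numpy as np,cv2
def cloud(d):
    """world points HxWx3 from depth"""
    K,V=d["camera_matrix"],d["view"]; z=d["depth"].astype(float)
    v,u=np.mgrid[0:z.shape[0],0:z.shape[1]]
    c=np.stack([(u-K[0,2])/K[0,0]*z,-(v-K[1,2])/K[1,1]*z,-z],-1)
    P=(c-V[:3,3])@V[:3,:3]; P[z==0]=np.nan
    return P
def ray(d,px,h):
    """pixels -> world on plane z=h"""
    K,V=d["camera_matrix"],d["view"];px=np.atleast_2d(px).astype(float)
    r=np.stack([(px[:,0]-K[0,2])/K[0,0],-(px[:,1]-K[1,2])/K[1,1],-np.ones(len(px))],-1)@V[:3,:3]
    o=-V[:3,:3].T@V[:3,3]
    return o+r*((h-o[2])/r[:,2])[:,None]
E
python3 - <<'E'
from h import *
ds=[dict(np.load(f"{n}0.npz")) for n in("scene","side")]
a=cv2.resize(ds[0]["frame"][110:250,240:480],None,fx=3.3,fy=3.3,interpolation=cv2.INTER_CUBIC)
cv2.imwrite("pics/crop0.png",a)
# knob
for d,box in zip(ds,[(270,180,315,215),(325,170,370,205)]):
    x0,y0,x1,y1=box; g=d["frame"][y0:y1,x0:x1].max(2)
    n,l,s,c=cv2.connectedComponentsWithStats((g<45).astype(np.uint8)); i=1+s[1:,4].argmax()
    px=c[i]+[x0,y0]; print("knob",px,s[i],ray(d,px,.076))
    P=cloud(d)
    for nm,lo,hi in (("lid top",.050,.060),("low",.02,.046)):
        ok=(P[...,2]>lo)&(P[...,2]<hi)&(abs(P[...,0]-ray(d,px,.055)[0,0])<.14)&(abs(P[...,1]-ray(d,px,.055)[0,1])<.14)
        q=P[ok]; print(nm,len(q),cv2.minAreaRect(q[:,:2].astype(np.float32)), q[:,2].mean())
    # reader
    ok=(P[...,2]>.115)&(P[...,2]<.135)&(P[...,0]>.2)&(P[...,1]>.1); q=P[ok]
    print("reader top",len(q),q.mean(0),cv2.minAreaRect(q[:,:2].astype(np.float32)))
E
```

```text
knob [291.95689655 197.37931034] [ 17  11  11  14 116] [[ 0.46835312 -0.06917994  0.076     ]]
lid top 1363 ((0.4693751335144043, -0.06557470560073853), (0.16336995363235474, 0.13959717750549316), 82.90676879882812) 0.05499047761644985
low 560 ((0.4680364727973938, -0.06542789191007614), (0.16422604024410248, 0.14196301996707916), 82.76360321044922) 0.03332122846220128
reader top 2570 [0.52614646 0.35633457 0.12403394] ((0.44785642623901367, 0.8219723701477051), (0.3339202105998993, 1.3929955959320068), 13.52575969696045)
knob [346.65384615 187.01923077] [ 17  11  10  13 104] [[ 0.46729146 -0.06056036  0.076     ]]
lid top 1349 ((0.46566760540008545, -0.05849182605743408), (0.1643884927034378, 0.13918516039848328), 81.90817260742188) 0.054534860156167694
low 460 ((0.4787386655807495, -0.05087844282388687), (0.13763569295406342, 0.16613294184207916), 2.2027196884155273) 0.03211315672852808
reader top 6395 [0.51182483 0.34852627 0.12451779] ((0.5985680818557739, 0.32280606031417847), (0.19946575164794922, 0.38421809673309326), 76.57513427734375)
```

View pics/crop0.png

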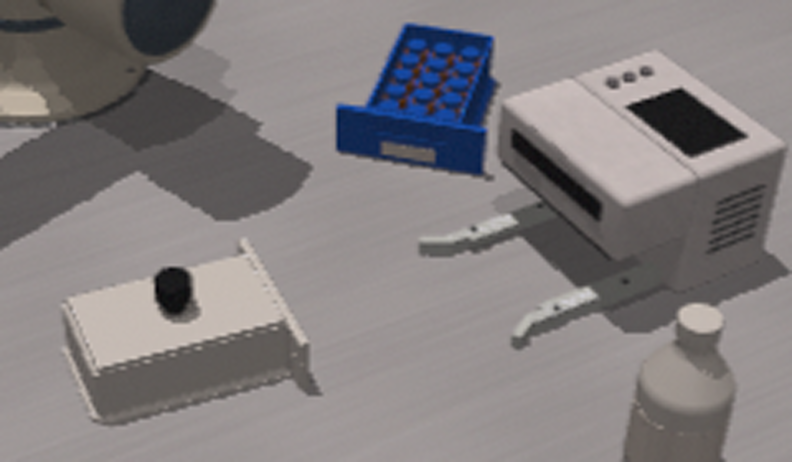

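The crop confirms it: white lid with black knob at crop (173,288) on the white tray, front panel towards the reader. The rail mouth ends are near crop (420,247) and (520,340). Next I measure the tray and dock properly.

Run:
```python
from h import *
ds=[dict(np.load(f"{n}0.npz")) for n in("scene","side")]
kp=[(291.96,197.4),(346.65,187.0)]
A=np.zeros((3,3));b=np.zeros(3)
for d,k in zip(ds,kp):
    p,q=ray(d,k,0)[0],ray(d,k,.1)[0];u=(q-p)/np.linalg.norm(q-p);M=np.eye(3)-np.outer(u,u);A+=M;b+=M@p
    print("cam",np.round(-d["view"][:3,:3].T@d["view"][:3,3],3))
print("knob tri",np.linalg.solve(A,b))
for d in ds:
    P=cloud(d);X,Y,Z=np.moveaxis(P,-1,0)
    for nm,lo,hi,ya,yb in(("top",.119,.13,.15,.5),("rails",.010,.019,.12,.34)):
        m=(Z>lo)&(Z<hi)&(X>.40)&(X<.75)&(Y>ya)&(Y<yb)&(d["frame"].max(2)>110)
        n,l,s,c=cv2.connectedComponentsWithStats(m.astype(np.uint8))
        for i in range(1,n):
            if s[i,4]>20:
                q=P[l==i];print(nm,s[i,4],np.round(c[i]),np.round(q.mean(0),4),cv2.boxPoints(cv2.minAreaRect(q[:,:2].astype(np.float32))).round(4).tolist())
    m=(Z>.052)&(Z<.057)&(abs(X-.468)<.1)&(abs(Y+.065)<.15)&(d["frame"].max(2)>60)
    q=P[m];h=np.histogram(q[:,1],bins=np.arange(-.16,.06,.01));print("lid",q.mean(0),h[0].tolist())
    q=q[(q[:,1]<.0)];print(cv2.boxPoints(cv2.minAreaRect(q[:,:2].astype(np.float32))).round(4).tolist())
    m=(Z>.015)&(Z<.047)&(abs(X-.468)<.12)&(Y>-.02)&(Y<.08);q=P[m];print("panel",len(q),cv2.boxPoints(cv2.minAreaRect(q[:,:2].astype(np.float32))).round(4).tolist())
```

```text
cam [ 1.34  -0.435  0.866]
cam [0.291 0.851 0.987]
knob tri [ 0.4668066  -0.06665504  0.07223643]
top 1791 [432. 149.] [0.5157 0.3263 0.1246] [[0.42399999499320984, 0.42320001125335693], [0.4246000051498413, 0.2538999915122986], [0.5964000225067139, 0.25440001487731934], [0.5958999991416931, 0.423799991607666]]
rails 99 [384. 180.] [0.4534 0.2229 0.0141] [[0.43790000677108765, 0.17499999701976776], [0.45910000801086426, 0.1729000061750412], [0.4677000045776367, 0.26260000467300415], [0.4465000033378601, 0.26460000872612]]
rails 111 [408. 203.] [0.5706 0.2243 0.0142] [[0.5540000200271606, 0.2662000060081482], [0.5631999969482422, 0.1728000044822693], [0.5864999890327454, 0.17509999871253967], [0.5773000121116638, 0.2685000002384186]]
lid [ 0.47330249 -0.06976203  0.05491594] [0, 39, 71, 78, 77, 81, 75, 80, 61, 39, 40, 53, 69, 73, 74, 69, 58, 11, 1, 0, 0]
[[0.41130000352859497, -0.1404000073671341], [0.5217999815940857, -0.15539999306201935], [0.542900025844574, -9.999999747378752e-05], [0.43230000138282776, 0.01489999983459711]]
panel 151 [[0.4041999876499176, -0.004699999932199717], [0.5458999872207642, -0.02250000089406967], [0.5496000051498413, 0.007199999876320362], [0.40799999237060547, 0.02500000037252903]]
top 4767 [281. 303.] [0.5041 0.3427 0.1245] [[0.424699991941452, 0.42500001192092896], [0.42739999294281006, 0.25690001249313354], [0.5960000157356262, 0.2596000134944916], [0.5932999849319458, 0.4275999963283539]]
lid [ 0.46657638 -0.05597595  0.05456513] [0, 10, 53, 67, 63, 51, 47, 49, 55, 56, 73, 74, 81, 79, 81, 85, 78, 34, 11, 0, 0]
[[0.4131999909877777, -0.13529999554157257], [0.5012000203132629, -0.14589999616146088], [0.5188000202178955, -0.0006000000284984708], [0.43070000410079956, 0.009999999776482582]]
panel 472 [[0.4059000015258789, -0.017500000074505806], [0.5443999767303467, -0.021800000220537186], [0.545799970626831, 0.02539999969303608], [0.4072999954223633, 0.02969999983906746]]
```

```bash
cat >> h.py <<'E'
from bench import *
from scipy.spatial.transform import Rotation as R
def q(a):
    """tool down; fingers close along (sin a,-cos a)"""
    return np.array([0,np.cos(a/2),np.sin(a/2),0])
def rot(t): return np.array([[np.cos(t),-np.sin(t)],[np.sin(t),np.cos(t)]])
E
python3 - <<'E'
from h import *
d=dict(np.load("scene0.npz"));P=cloud(d);f=d["frame"].astype(int)
o=(f[...,2]>f[...,0]*2.2)&(f[...,2]>120)&(P[...,2]<.06)&(P[...,2]>-.01)&(P[...,0]>.2);o[:,:120]=0
pts=P[o];print("orange",len(pts),cv2.boxPoints(cv2.minAreaRect(pts[:,:2].astype(np.float32))).round(3).tolist())
for n,(x0,y0,x1,y1) in dict(rack=(315,250,425,328),bottle=(425,200,470,262),carton=(140,285,222,348),blue=(340,115,392,162)).items():
    s=P[y0:y1,x0:x1].reshape(-1,3);s=s[s[:,2]>.02];print(n,s.min(0).round(3),s.max(0).round(3))
th0=-np.pi/2-.122; c0=np.array([.467,-.067])
print("lid",[inverse_kinematics([*p,.07],q(a)) is not None for p in(c0,(.45,-.36)) for a in (0,.38,1)])
for w in(60,-60):
  for dirn in(1,-1):
    for half in(0,np.pi):
      out=[]
      for s in np.linspace(0,1,7):
        th=th0+s*(np.pi+.122 if dirn>0 else -np.pi+.122); c=c0+s*(np.array([.511,.05])-c0)
        p=c+rot(th)@np.array([-.084,w/1000]); a=th+np.pi/2+half
        j=inverse_kinematics([*p,.017],q(a)); out.append(None if j is None else np.round(np.array(j)[[0,3,4,5]],2).tolist())
      print(w,dirn,half,out)
E
```

```text
orange 998 [[0.19499999284744263, -0.41600000858306885], [0.6729999780654907, -0.5189999938011169], [0.7070000171661377, -0.3630000054836273], [0.2290000021457672, -0.25999999046325684]]
rack [ 0.751 -0.139  0.02 ] [0.826 0.073 0.095]
bottle [0.717 0.162 0.02 ] [0.784 0.231 0.154]
carton [ 0.607 -0.476  0.02 ] [ 0.701 -0.348  0.068]
blue [0.18  0.186 0.02 ] [0.435 0.383 0.101]
lid [True, True, True, True, True, True]
60 1 0 [[-0.05, -0.0, 1.44, 1.65], [0.04, -0.0, 1.44, 1.19], [0.08, -0.0, 1.46, 0.68], [0.05, -0.0, 1.48, 0.12], [-0.02, -0.0, 1.5, -0.51], [-0.11, -0.0, 1.49, -1.14], [-0.15, -0.0, 1.46, -1.72]]
60 1 3.141592653589793 [[-0.05, -0.0, 1.44, -1.5], [0.04, -0.0, 1.44, -1.95], [0.08, -0.0, 1.46, -2.46], None, [-0.02, -0.0, 1.5, 2.64], [-0.11, -0.0, 1.49, 2.01], [-0.15, -0.0, 1.46, 1.42]]
60 -1 0 [[-0.05, -0.0, 1.44, 1.65], [-0.08, -0.0, 1.44, 2.11], [-0.14, -0.0, 1.44, 2.56], None, None, [-0.21, -0.0, 1.44, -2.29], [-0.15, -0.0, 1.46, -1.72]]
60 -1 3.141592653589793 [[-0.05, -0.0, 1.44, -1.5], [-0.08, -0.0, 1.44, -1.03], [-0.14, -0.0, 1.44, -0.58], [-0.19, -0.0, 1.44, -0.13], [-0.22, -0.0, 1.44, 0.34], [-0.21, -0.0, 1.44, 0.85], [-0.15, -0.0, 1.46, 1.42]]
-60 1 0 [[-0.02, -0.0, 1.48, 1.67], [-0.08, -0.0, 1.51, 1.07], [-0.17, -0.0, 1.51, 0.44], [-0.24, -0.0, 1.49, -0.18], [-0.25, -0.0, 1.45, -0.74], [-0.21, -0.0, 1.44, -1.23], [-0.12, -0.0, 1.44, -1.69]]
-60 1 3.141592653589793 [[-0.02, -0.0, 1.48, -1.47], [-0.08, -0.0, 1.51, -2.07], None, None, [-0.25, -0.0, 1.45, 2.41], [-0.21, -0.0, 1.44, 1.91], [-0.12, -0.0, 1.44, 1.45]]
-60 -1 0 [[-0.02, -0.0, 1.48, 1.67], [0.05, -0.0, 1.45, 2.24], None, None, [-0.03, -0.0, 1.44, -2.61], [-0.08, -0.0, 1.44, -2.15], [-0.12, -0.0, 1.44, -1.69]]
-60 -1 3.141592653589793 [[-0.02, -0.0, 1.48, -1.47], [0.05, -0.0, 1.45, -0.9], [0.05, -0.0, 1.44, -0.39], [0.02, -0.0, 1.44, 0.08], [-0.03, -0.0, 1.44, 0.54], [-0.08, -0.0, 1.44, 0.99], [-0.12, -0.0, 1.44, 1.45]]
```

Run:
```python
from h import *
d=dict(np.load("scene0.npz"));P=cloud(d);f=d["frame"].astype(int)
o=(f[...,2]>f[...,0]*2.2)&(f[...,2]>120);v=np.zeros_like(o);v[185:225,130:205]=1
pts=P[o&v];print("orange",pts.min(0).round(3),pts.max(0).round(3))
k=[.467,-.0667]
move_to([*k,.16],q(0)); move_l([*k,.068],.12); close(); s=state(); print(s["finger_gap"],s["finger_force"],s["ft_force"],s["time"])
move_l([*k,.20],.12); s=state(); print(s["finger_gap"],s["finger_force"],s["time"],s["joint_pos"].round(2))
if s["finger_gap"]>.02 and pts.max(0)[0]<.39:
    move_l([.45,-.36,.20],.25); move_l([.45,-.36,.045],.15); move_l([.45,-.36,.0255],.03)
    s=state(); print(s["ft_force"],s["time"])
d=get_image("side");np.savez("side1.npz",**d);cv2.imwrite("pics/side1.png",d["frame"])
```

```text
orange [nan nan nan] [nan nan nan]
0.029355744413182117 29.999849103041925 [-0.55667716  0.9869165   0.12921576] 3.95
0.029348596630830993 29.999743601074442 5.2 [-0.21 -0.26  1.62  0.    1.78  1.36]
```

View pics/side1.png

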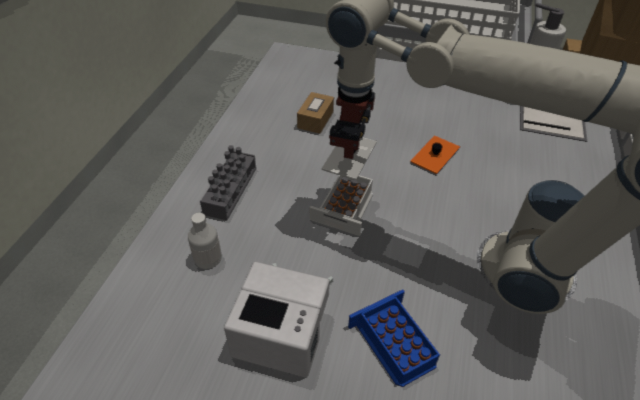

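The lid is held over the tray at side (350,155), and the tray with its vials is open at (345,200). The orange lid is at side (436,155).

Run:
```python
from h import *
d=dict(np.load("side1.npz"))
o=ray(d,[(411,156),(428,172),(460,152),(436,138)],.008);print("orange",o.round(3).tolist())
x=.455 if o[:,0].max()<.40 else .49
print(x)
move_l([x,-.36,.20],.25); move_l([x,-.36,.045],.15); move_l([x,-.36,.0250],.03)
s=state(); print(s["ft_force"],s["ee_pos"],s["time"])
gripper_open(); move_l([x,-.36,.2],.2)
d=get_image("side");np.savez("side2.npz",**d);P=cloud(d);X,Y,Z=np.moveaxis(P,-1,0)
m=(abs(X-x)<.1)&(abs(Y+.36)<.12)&(Z>.006)&(Z<.02)&(d["frame"].min(2)>70);qq=P[m]
print("lid",len(qq),qq.mean(0),qq[:,2].std(),cv2.minAreaRect(qq[:,:2].astype(np.float32)))
# tray, opened: rim/panel-top points
m=(abs(X-.468)<.12)&(Y>-.17)&(Y<.06)&(Z>.044)&(Z<.058)
qq=P[m];print("rim",len(qq),cv2.boxPoints(cv2.minAreaRect(qq[:,:2].astype(np.float32))).round(4).tolist())
print(state()["time"])
cv2.imwrite("pics/crop2.png",cv2.resize(d["frame"][100:250,280:480],None,fx=3,fy=3,interpolation=cv2.INTER_CUBIC))
```

```text
orange [[0.329, -0.311, 0.008], [0.272, -0.256, 0.008], [0.192, -0.372, 0.008], [0.269, -0.418, 0.008]]
0.455
[ 0.29800447 -0.5514357  -1.59886022] [ 0.45505981 -0.36003981  0.02508232] 8.575
lid 786 [ 0.45422455 -0.3506019   0.01068213] 0.00213435510658649 ((0.4550553858280182, -0.3571310043334961), (0.15686991810798645, 0.1736043244600296), 31.319473266601562)
rim 535 [[0.3865000009536743, -0.13910000026226044], [0.526199996471405, -0.156700000166893], [0.5476999878883362, 0.014399999752640724], [0.4081000089645386, 0.03200000151991844]]
10.6667
```

View pics/crop2.png

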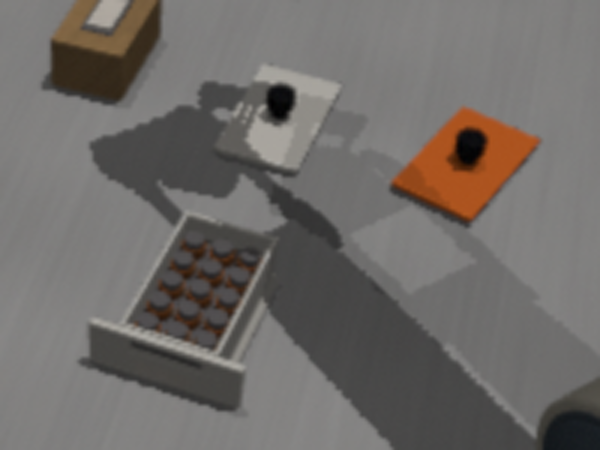

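```bash
cat >> h.py <<'E'
def wing(c,th,w=-.060): return np.asarray(c)+rot(th)@np.array([-.084,w])
def go(c,th,z=.018,speed=.08,w=-.060): move_l([*wing(c,th,w),z],speed,q(th+1.5*np.pi))
def tray_view(name,fn,c,r=.15,lo=.040,hi=.060):
    """save picture; return points of tray at rim height near c"""
    d=get_image(name);np.savez(fn+".npz",**d);cv2.imwrite(f"pics/{fn}.png",d["frame"]);P=cloud(d)
    m=(np.hypot(P[...,0]-c[0],P[...,1]-c[1])<r)&(P[...,2]>lo)&(P[...,2]<hi);return d,P[m]
E
python3 - <<'E'
from h import *
th0=-np.pi/2-.125; face=np.array([.4776,.021]); c0=face+rot(th0)@[.088,0]; print(c0)
p=wing(c0,th0); print(p)
move_to([*p,.12],q(th0+1.5*np.pi)); move_l([*p,.018],.12); s=state();print(s["ft_force"],s["joint_pos"].round(2))
close(); s=state();print(s["finger_gap"],s["finger_force"],s["ft_force"],s["time"])
if .006<s["finger_gap"]<.011:
    c1=np.array([.505,-.02]); n=6
    for k in range(1,n+1):
        go(c0+(c1-c0)*k/n, th0+(-np.pi+.125)*k/n, speed=.06)
        s=state();print(s["finger_gap"].round(4),s["ft_force"].round(1),s["moment"].round(2),s["time"])
d,pp=tray_view("scene","sc3",(.505,-.02)); print(len(pp),cv2.boxPoints(cv2.minAreaRect(pp[:,:2].astype(np.float32))).round(3).tolist())
E
```

```text
[ 0.46662862 -0.06631339]
[0.41756944 0.02451169]
[-0.06673151 -0.67583647  0.9204748 ] [-0.02 -0.36  2.02 -0.    1.48 -1.47]
0.007904423573055585 29.979748651385307 [-0.44190681 -2.84652804  0.30802857] 14.8583Traceback (most recent call last):
  File "<stdin>", line 10, in <module>
AttributeError: 'float' object has no attribute 'round'
```

Run:
```python
from h import *
th0=-np.pi/2-.125; c0=np.array([.46663,-.06631])
c1=np.array([.505,-.02]); n=6
for k in range(2,n+1):
    go(c0+(c1-c0)*k/n, th0+(-np.pi+.125)*k/n, speed=.06)
    s=state();print(round(s["finger_gap"],4),s["ft_force"].round(1),s["moment"].round(2),s["time"])
d,pp=tray_view("scene","sc3",(.505,-.02)); print(len(pp),cv2.boxPoints(cv2.minAreaRect(pp[:,:2].astype(np.float32))).round(3).tolist())
```

```text
0.008 [ 0.1 -0.2  0.6] [-0.28 -0.13 -0.14] 17.0917
0.0076 [-0.1 -1.5  1.2] [-0.26 -0.03 -0.06] 18.1
0.0079 [-1.4 -1.9  1.3] [-0.32  0.04  0.01] 19.025
0.0077 [-0.7 -1.8  1.7] [-0.24  0.25  0.05] 19.8917
0.008 [-2.  -1.5  1.6] [-0.15  0.35  0.04] 20.7333
418 [[0.4300000071525574, -0.10999999940395355], [0.5759999752044678, -0.12300000339746475], [0.5920000076293945, 0.050999999046325684], [0.44600000977516174, 0.06400000303983688]]
```

View pics/sc3.png

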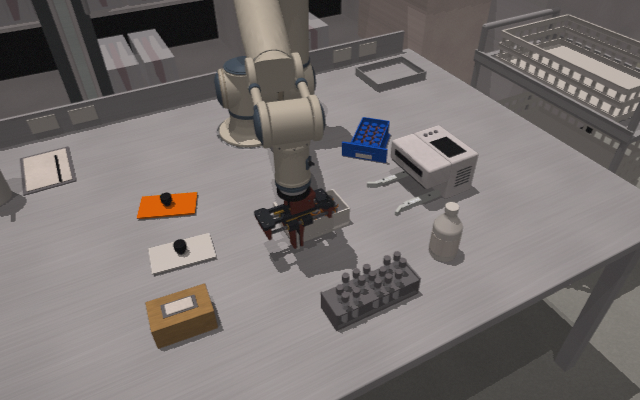

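The tray is now nose-on to the reader at scene (312,215), and the lid lies at (182,252). Next I measure the actual tray yaw from its rim points in both views.

Run:
```python
from h import *
d,ps=tray_view("side","sd3",(.505,-.02))
f=lambda p:(len(p),cv2.boxPoints(cv2.minAreaRect(p[:,:2].astype(np.float32))).round(4).tolist())
ds=dict(np.load("sc3.npz"));P=cloud(ds)
m=(np.hypot(P[...,0]-.505,P[...,1]+.02)<.15)&(P[...,2]>.04)&(P[...,2]<.06);pc=P[m]
for nm,p in(("side",ps),("scene",pc)):
    p=p[p[:,1]>-.05];print(nm,f(p))
    # side-wall outer x per y bin, nose y
    for a in np.arange(-.05,.08,.02):
        b=p[(p[:,1]>=a)&(p[:,1]<a+.02)]
        if len(b)>4: print(round(a+.01,3),b[:,0].min().round(4),b[:,0].max().round(4),b[:,1].max().round(4))
cv2.imwrite("pics/crop3.png",cv2.resize(d["frame"][130:310,210:410],None,fx=3.3,fy=3.3,interpolation=cv2.INTER_CUBIC))
```

```text
side (579, [[0.4571000039577484, -0.049300000071525574], [0.5476999878883362, -0.05000000074505806], [0.5486000180244446, 0.061799999326467514], [0.4578999876976013, 0.0625]])
-0.04 0.4573 0.5465 -0.0309
-0.02 0.4578 0.547 -0.0104
-0.0 0.4578 0.5477 0.01
0.02 0.4578 0.5482 0.0299
0.04 0.4578 0.5471 0.0498
0.06 0.458 0.5472 0.0623
scene (296, [[0.4578999876976013, 0.056299999356269836], [0.45890000462532043, -0.04960000142455101], [0.5523999929428101, -0.048700001090765], [0.5514000058174133, 0.05719999969005585]])
-0.04 0.511 0.5501 -0.0302
-0.02 0.5036 0.5521 -0.0108
-0.0 0.4624 0.5511 0.009
0.02 0.5147 0.5509 0.03
0.04 0.458 0.5515 0.05
0.06 0.4596 0.549 0.0565
```

View pics/crop3.png

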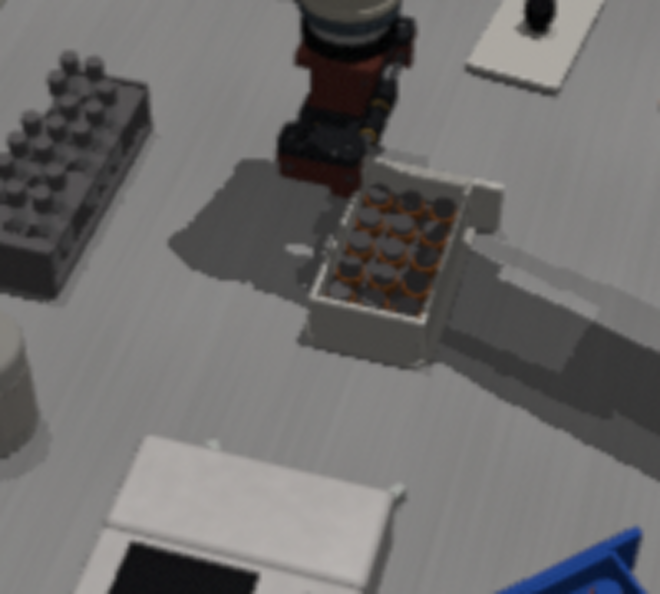

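Tray in the gripper: crop shows it square, nose at crop (370,335), reader below. Yaw is within 0.5°, and the tray needs +7.5 mm in x. I insert it in steps and watch the forces.

Run:
```python
from h import *
T=np.pi/2
for nose in (-.02,.02,.04,.06,.08,.10):
    go([.5125,.174+nose-.08],T,speed=.08 if nose<0 else .04)
    s=state();f=s["ft_force"];print(nose,round(s["finger_gap"],4),f.round(1),s["moment"].round(2),s["time"])
    if np.hypot(*f[:2])>20: print("stop");break
d,ps=tray_view("side","sd4",(.505,.1),r=.17)
p=ps[(ps[:,1]>-.0)&(ps[:,1]<.22)];print(cv2.boxPoints(cv2.minAreaRect(p[:,:2].astype(np.float32))).round(4).tolist())
cv2.imwrite("pics/crop4.png",cv2.resize(d["frame"][150:330,210:410],None,fx=3.3,fy=3.3,interpolation=cv2.INTER_CUBIC))
```

```text
-0.02 0.008 [-1.1  0.1  2.4] [-0.07  0.12  0.08] 22.1583
0.02 0.0075 [-1.4 -0.1  2.3] [-0.27  0.13  0.18] 23.3083
0.04 0.008 [-0.2 -0.7  2.1] [-0.27 -0.03  0.18] 23.9583
0.06 0.0079 [ 0.1 -0.2  2.5] [-0.25  0.02  0.17] 24.6083
0.08 0.008 [-0.3 -0.3  2. ] [-0.25  0.09  0.19] 25.2583
0.1 0.008 [-0.3 -0.2  2.9] [-0.34  0.03  0.21] 25.9083
[[0.44040000438690186, 0.21119999885559082], [0.4404999911785126, 0.10700000077486038], [0.5608000159263611, 0.1071000024676323], [0.560699999332428, 0.21130000054836273]]
```

View pics/crop4.png

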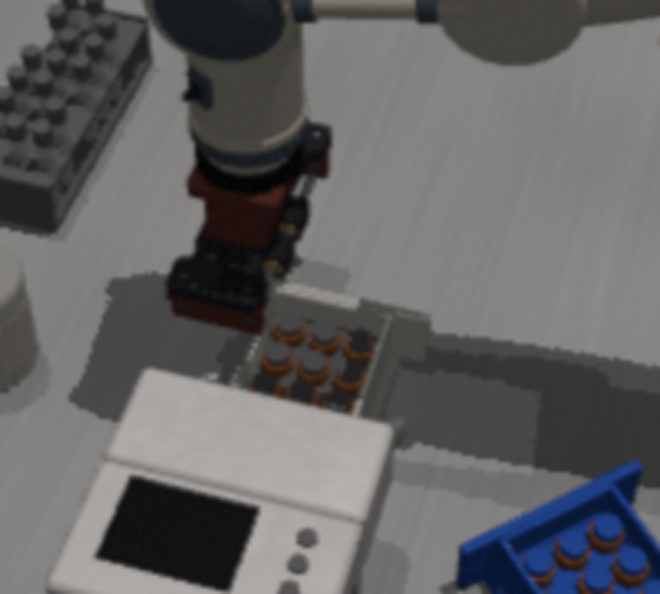

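Run:
```python
from h import *
gripper_open(); p=state()["ee_pos"]; move_l([p[0],p[1],.13],.2); move_l([.5115,.045,.13],.2); close()
a=min((np.pi/2,-np.pi/2),key=lambda a:np.abs(np.subtract(inverse_kinematics([.5115,.045,.13],q(a)),state()["joint_pos"])).max())
move_to([.5115,.045,.13],q(a)); move_l([.5115,.045,.022],.15); f0=state()["ft_force"]; print(a,f0,state()["time"])
y=.135; move_l([.5115,y,.022],.05); print(state()["ft_force"]-f0)
while y<.165:
    y+=.002; move_l([.5115,y,.022],.03); s=state(); f=s["ft_force"]-f0; print(round(y,3),s["ee_pos"][1].round(4),f.round(1))
    if f[1]<-12: break
print(s["time"])
d=get_image("side");np.savez("sd5.npz",**d)
d2=get_image("scene");np.savez("sc5.npz",**d2)
cv2.imwrite("pics/crop5.png",np.hstack([cv2.resize(x,None,fx=2,fy=2,interpolation=cv2.INTER_CUBIC) for x in(d["frame"][170:370,210:400],d2["frame"][100:300,300:500])]))
```

```text
Traceback (most recent call last):
TypeError: unsupported operand type(s) for -: 'NoneType' and 'float'
```

Run:
```python
from h import *
a=[a for a in(np.pi/2,-np.pi/2) if inverse_kinematics([.5115,.045,.13],q(a)) is not None][0]
print(a,state()["ee_pos"],state()["finger_gap"])
move_to([.5115,.045,.13],q(a)); move_l([.5115,.045,.022],.15); f0=state()["ft_force"]; print(f0,state()["time"])
y=.135; move_l([.5115,y,.022],.05); print(state()["ft_force"]-f0)
while y<.165:
    y+=.002; move_l([.5115,y,.022],.03); s=state(); f=s["ft_force"]-f0; print(round(y,3),s["ee_pos"][1].round(4),f.round(1))
    if f[1]<-12: break
print(s["time"])
d=get_image("side");np.savez("sd5.npz",**d)
d2=get_image("scene");np.savez("sc5.npz",**d2)
cv2.imwrite("pics/crop5.png",np.hstack([cv2.resize(x,None,fx=2,fy=2,interpolation=cv2.INTER_CUBIC) for x in(d["frame"][170:370,210:400],d2["frame"][100:300,300:500])]))
```

```text
1.5707963267948966 [0.51150587 0.04498957 0.13002626] 0.0005319511757225757
[ 0.37156269 -0.56191969  1.15591834] 32.1417
[ 0.23446524 -1.2091979  -1.03937884]
0.137 0.1371 [-0.2 -2.2 -1.3]
0.139 0.1393 [-0.7 -2.2 -0.3]
0.141 0.1413 [-0.6 -0.4 -1.4]
0.143 0.1433 [-0.4 -1.3 -1.8]
0.145 0.1453 [ 0.1 -1.5 -1.6]
0.147 0.1472 [-0.5 -1.6 -1.3]
0.149 0.1492 [ 0.4 -2.3 -2.1]
0.151 0.1512 [-0.  -1.  -1.1]
0.153 0.1515 [ 1.4 -7.9 -1.7]
0.155 0.1517 [  3.3 -14.5  -0.5]
36.5917
```

View pics/crop5.png

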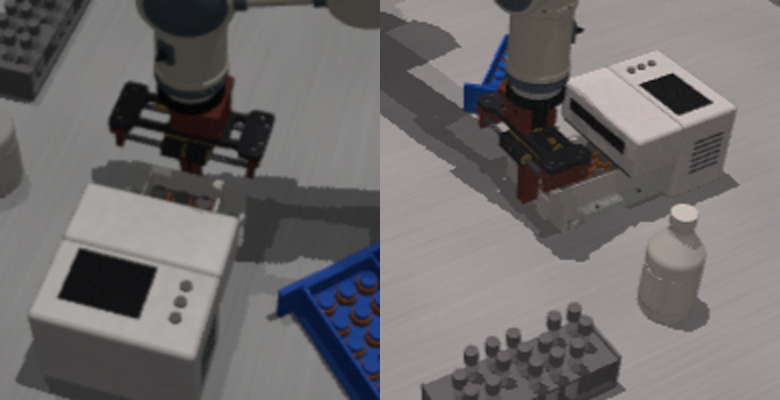

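It met a hard stop at y = 0.1515, where the home position was expected. The crops show the box under the head and the panel just before the rails' mouth. I back off and check the panel position and the lid before handing in.

Run:
```python
from h import *
move_l([.5115,.10,.022],.06); move_l([.5115,.02,.16],.2); move_l([.45,-.15,.25],.25)
for n in("side","scene"):
    d=get_image(n);P=cloud(d);X,Y,Z=np.moveaxis(P,-1,0)
    m=(Z>.046)&(Z<.056)&(abs(X-.511)<.09)&(Y>.13)&(Y<.185);p=P[m];print(n,len(p),cv2.boxPoints(cv2.minAreaRect(p[:,:2].astype(np.float32))).round(4).tolist())
    m=(Z>.006)&(Z<.02)&(abs(X-.455)<.06)&(abs(Y+.36)<.09)&(d["frame"].min(2)>70);p=P[m];print("lid",len(p),p[:,2].mean().round(4))
print(state()["time"])
cv2.imwrite("pics/final.png",d["frame"])
```

```text
side 266 [[0.4410000145435333, 0.16459999978542328], [0.579800009727478, 0.1639000028371811], [0.5799000263214111, 0.18479999899864197], [0.44110000133514404, 0.18539999425411224]]
lid 794 0.0109
scene 182 [[0.44130000472068787, 0.18150000274181366], [0.44179999828338623, 0.15809999406337738], [0.5825999975204468, 0.1615000069141388], [0.582099974155426, 0.18490000069141388]]
lid 1549 0.0116
39.7667
```

View pics/final.png

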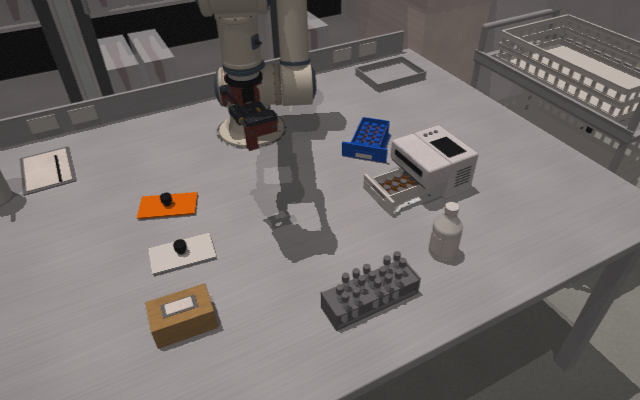

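The tray is home in the reader at scene (400,188), with its panel face at y ≈ 0.162, centred at x 0.511. The lid lies flat at (182,252), and the bystanders have not moved.

```bash
python3 -c "
from bench import *
print(job_done())"
```

```text
the job is handed in; nothing more can be done
None
```

I handed the job in at about 40 s on the robot's clock: the lid lies flat and knob up on bare bench, the tray is turned and pushed home against the stop, and the rack, bottle and carton look unmoved (the hand-in returned no verdict).

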